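# Kit the service caddy and hang it at the red mark

## Task

Take the orange-handled gauge out of its wooden stand and push its blade into the steel pocket of the blue caddy while the caddy stands on the bench, fully home so that the gauge's shoulder rests on the pocket. Then hang the caddy by its hook on the steel rail at the open end, where there is no keeper bar overhead, and slide it along the rail under the keeper bar until its yellow tab is centred on the red mark. Let go with the gauge still fully home and the caddy hanging still, and leave the brass fitting, grey purge cover and black regulator where they are.

Things in the scene. Friction and masses are not known exactly. Their poses are not given: they have to be found in the camera images.
- caddy: Blue sheet-metal caddy, 0.5 kg, standing on the bench. Origin: centre of the underside; z up, y along its length. Tray 90 (x) x 160 (y) x 30 high. A flat spine (x = -22 to -17; 60 wide, above 120 up 40 wide) rises to a neck plate 180 to 185 up that reaches back over x = 0 and carries the yellow tab. The keeper bar passes between the hook's roof (133 up) and the neck.
- caddy_tab (a point): Centre of the top of the caddy's yellow grip tab, 235 above the caddy's underside at x = 0, y = 0. Tab 10 thick (x) x 36 wide (y), standing 50 above the neck plate. Axes as the caddy's. Pinch it across its thickness from above (the gauge stands 41 mm off in y).
- caddy_hook (a point): Where the rail's centre line lies when the caddy hangs: 118.5 above its underside, x = y = 0; axes as the caddy's. The hook is an inverted-V roof 60 wide (y), inner peak 127 up, inside 35 wide (x) between the spine and a lip at x = +17 to +22 that reaches down to 95 up. Open below: it drops over the rail, which runs along caddy y.
- caddy_slot (a point): Centre of the mouth of the steel gauge pocket, at x = -32, y = +58, 75 above the caddy's underside. Slot 9 (caddy x) x 29 (caddy y), 70 deep, vertical; outside 17 x 37.
- gauge: Flat lever gauge, 170 long, 70 g, upright in the stand at the start. Origin: blade tip; z up along the gauge, x its thickness, y its width. Steel blade 5 x 24, 55 long (last 6 mm tapered), then a shoulder 14 x 34 and above it an orange handle 14 (x) x 26 (y) from 65 to 170 above the tip.
- gauge_shoulder (a point): Centre of the underside of the gauge's shoulder, 55 above the blade tip; axes as the gauge's. It comes to the pocket's mouth when the blade is fully home.
- stand_slot (a point): Centre of the slot mouth on top of the fixed wooden gauge stand (53 x 70 x 70 high), where the gauge's shoulder rests at the start; axes as the stand's, y along the slot's width.
- rail_mid (a point): Middle of the centre line of the fixed steel rail, 175 above the bench, 14 diameter; y along the rail (-200 to +200), +x away from the robot. A keeper bar, 10 diameter, lies 38 above it over y = -40 to +200 only. Brackets at y = -195 and +195 run to posts at x = +74 to +96.
- rail_open (a point): Middle of the rail's open end, on its centre line at y = -115 from rail_mid, with no keeper bar overhead: hook the caddy on here. Axes as the rail's.
- mark: Red mark: two 20 mm wide red painted bands, one round the rail and one round the keeper bar just above it. Origin: centre of the band on the rail; axes as the rail's. It lies somewhere under the keeper bar.
- inlet: Brass inlet fitting, 54 diameter, 68 high, standing on the bench; origin under its centre. Leave alone.
- purge: Grey nylon purge cover, 72 diameter, 25 high; origin under its centre. Leave alone.
- regulator: Worn black regulator body, 76 diameter, 46 high, with a steel stub (+x) and rubber mouthpiece (-x), about 115 long; origin under its centre. Leave alone.

How it is judged (in metres and radians):
On the way, in this order (a step that is already met when the one before it is completed fails the run):
1. the gauge is fully home in the caddy's pocket while the caddy stands on the bench (x of gauge_shoulder in the frame of caddy_slot between -0.006 and 0.006 m and y of gauge_shoulder in the frame of caddy_slot between -0.007 and 0.007 m and z of gauge_shoulder in the frame of caddy_slot between -0.004 and 0.004 m and angle between the z axis of gauge and the z axis of caddy, either way round below 0.15 rad and height (world z) of caddy below 0.008 m and angle between caddy's own z axis and vertical below 0.06 rad), for 0.2 s.
2. the caddy is hooked on the rail at the open end, its centre clear of the keeper bar (x of caddy_hook in the frame of rail_mid between -0.009 and 0.009 m and z of caddy_hook in the frame of rail_mid between -0.006 and 0.006 m and angle between caddy's own z axis and vertical below 0.25 rad and y of caddy_hook in the frame of rail_mid below -0.045 m), for 0.2 s.
3. the caddy has been slid along the rail to the red mark (x of caddy_hook in the frame of rail_mid between -0.009 and 0.009 m and z of caddy_hook in the frame of rail_mid between -0.006 and 0.006 m and angle between caddy's own z axis and vertical below 0.25 rad and y of caddy_hook in the frame of mark between -0.012 and 0.012 m), for 0.2 s.
At the end, for the whole second after the job is handed in: The caddy hangs on the rail (hook point within 9 mm across, 6 mm in height; tilt under 0.25 rad), within 12 mm of the red mark along it, gauge home in the pocket (shoulder within 4 mm in height, 6 mm in x, 7 mm in y; 0.15 rad), nearly still (30 mm/s, 0.3 rad/s) (all of step 3 and x of gauge_shoulder in the frame of caddy_slot between -0.006 and 0.006 m and y of gauge_shoulder in the frame of caddy_slot between -0.007 and 0.007 m and z of gauge_shoulder in the frame of caddy_slot between -0.004 and 0.004 m and angle between the z axis of gauge and the z axis of caddy, either way round below 0.15 rad and linear speed of caddy below 0.03 m/s and angular speed of caddy below 0.3 rad/s); the robot touches nothing.
It fails at once if a bystander (inlet) is moved more than 25 mm (distance of inlet from where it was at the start of the episode above 0.025 m).
It fails at once if a bystander (purge) is moved more than 25 mm (distance of purge from where it was at the start of the episode above 0.025 m).
It fails at once if a bystander (regulator) is moved more than 25 mm (distance of regulator from where it was at the start of the episode above 0.025 m).
It fails at once if the caddy is tipped over (angle between caddy's own z axis and vertical above 0.7 rad).
It also fails if it takes over 72 s, if anything falls off the work surface, if the arm or the gripper's body presses on something with over 40 N, if the wrist force passes 120 N, or if a joint passes its speed limit or range.

## Robot

A 6-joint arm with a two-finger parallel gripper is mounted at the origin on the work surface. World frame = base frame: x ahead of the robot, y to its left, z up, the work surface at z = 0. Lengths are in mm, angles in rad, forces in N, time in s.
With the tool pointing down it reaches from about 275 to 750 mm from the base axis. Payload 10.2 kg.
Tool frame: the origin (TCP) lies between the finger pads; the fingertips stand 8 mm ahead of it and the grasp point (between the pads) lies 11 mm behind it; z points along the fingers, y is the line along which they close (so a half turn about z gives the same grasp; the last joint's range is limited). The gripper opens to 85 mm and grips with 20 to 120 N. Pads are 22 mm wide; open, the fingers measure 114 mm over their backs; the gripper's body (76 mm by 85 mm) begins 54 mm behind the grasp point. The pads swing forward as they close: fully open they stand 13 mm farther back than shut.
Start: joints at [0.945, 0.313, 1.498, -0, 1.331, -0.223], TCP at [205.811, 482.984, 239.294] pointing down, gripper open.
Joint ranges: [-2.94, 2.94], [-0.97, 2.17], [0.19, 2.56], [-1.23, 4.37], [0.02, 3.11], [-2.88, 2.88]. Speed limits (rad/s): [2.39, 2.39, 3.01, 3.14, 3.14, 3.14].

## Interface

Orientations are given as a unit quaternion [w, x, y, z].
In Python, from rig import * gives the robot as it stands.
- The arm moves only by the shell command python3 -m handwheel 'ROWS' [FORCE]. ROWS is JSON, a list that holds one entry, the list of rows, each a list of 7 numbers: the shift along the world's x, y, z in mm, then the turn, a rotation vector about the world's x, y, z in degrees, then the opening, from -1 (shut) to 1 (fully open). A call has 1 to 8 rows; each row shifts and turns the commanded pose from where the row before left it; what a row does not reach is not made up. A row lasts 1/8 s, in which the tool goes at most 62.5 mm and 10.7 degrees, less where a joint would pass 70% of its speed; a pose out of reach is approached as far as the arm can. A call is refused whole if a number of a shift passes 62.5 or a number of a turn 10.7, either way. A call with a gripper value outside its range is refused whole. The fingers move at their own pace and stop on an object; FORCE is the grip in N (left out, the last holds). Time passes only in rows, so rows that do not move let the fingers close. It gives the time, the measured TCP pose, the force, the opening and the grip force at its end, in the units of the state.
- sense(): the state, without advancing time (a new reading comes with each control period).
- capture(name): name is "side" or "top" or "wrist"; returns a dict with "image" (400x640x3 uint8, red, green, blue), "fx", "fy", "cx", "cy" (pixels), "rvec" (rotation vector, rad) and "tvec" (3), from world to camera coordinates, as OpenCV has them; the wrist camera has in their place "hand_eye" (4x4, takes a point from camera to tool coordinates, whose origin is the TCP and whose axes are the flange's). Camera axes: x right, y down, z forward; pixel columns grow to the right and rows downward; lengths in mm; the calibration is good to about 2 mm. A picture is of the moment at which its call begins: read the wrist's pose just before it. There is no depth.
- finish_job(): hands the job in; it is judged then, once.
The state is a dict: "time_s": time; "joints": joint angles; "dq": joint speeds; "tau": joint torques, N m; "eef_pos": TCP position; "ee_rot": TCP orientation; "force": force on the tool from outside, world axes, zero at the start; "wrist_torque": the same for the moment, N m; "grip_width": opening from 0.0 (shut) to 1.0 (fully open); "grip_force": force on a finger pad.
Only numpy, scipy, OpenCV 4.12 (cv2) and the standard library are available. Lean on these libraries where they do the work, as an engineer would, in place of code of your own. Each camera call takes 0.05 s, during which the arm holds its last target. There are 200 camera calls.

## Working session

There is one attempt and no reset: what is moved stays moved. The work goes in short steps, Python scripts to look and compute and a shell command to move; the robot and the scene stay as the last step left them, time stands still between calls to the robot, and variables do not carry over. Pictures are saved under pics/ and viewed, at most 10 in all, crops included, and the job is handed in when it is done.

```bash
mkdir -p pics; ls; cat > h.py <<'E'
from rig import *
import numpy as np, cv2
from scipy.spatial.transform import Rotation as R
def cam(n):
    s=sense(); c=capture(n)
    K=np.array([[c['fx'],0,c['cx']],[0,c['fy'],c['cy']],[0,0,1.]])
    if 'rvec' in c:
        Rm=cv2.Rodrigues(np.array(c['rvec'],float))[0]; t=np.array(c['tvec'],float).ravel()
    else:
        q=s['ee_rot']; T=np.eye(4); T[:3,:3]=R.from_quat([q[1],q[2],q[3],q[0]]).as_matrix(); T[:3,3]=s['eef_pos']
        M=np.linalg.inv(T@np.array(c['hand_eye'])); Rm=M[:3,:3]; t=M[:3,3]
    return c['image'],K,Rm,t
def save(f,n):
    im,K,Rm,t=cam(n); cv2.imwrite(f'pics/{f}.png',im[:,:,::-1]); np.savez(f'pics/{f}.npz',K=K,R=Rm,t=t)
def load(f):
    d=np.load(f'pics/{f}.npz'); return d['K'],d['R'],d['t']
def atz(f,uv,z):
    K,Rm,t=load(f); C=-Rm.T@t; d=Rm.T@np.linalg.inv(K)@np.array([*uv,1.]); return C+d*(z-C[2])/d[2]
def proj(f,p):
    K,Rm,t=load(f); q=K@(Rm@np.asarray(p,float)+t); return q[:2]/q[2]
def tri(obs):
    A=[];b=[]
    for f,uv in obs:
        K,Rm,t=load(f); C=-Rm.T@t; d=Rm.T@np.linalg.inv(K)@np.array([*uv,1.]); d/=np.linalg.norm(d)
        P=np.eye(3)-np.outer(d,d); A.append(P); b.append(P@C)
    A=np.vstack(A);b=np.hstack(b); x=np.linalg.lstsq(A,b,rcond=None)[0]; return x,np.linalg.norm(A@x-b)
E
python3 - <<'E'
from h import *
np.set_printoptions(precision=3,suppress=True)
for n in('side','top','wrist'):
    save(n+'0',n); K,Rm,t=load(n+'0'); print(n,-Rm.T@t,K[0,0],Rm[2])
print(sense())
a=[cv2.imread(f'pics/{n}0.png') for n in('side','top')]
E
```

```text
pics
side [487.391 487.283 833.784] 366.4528668631702 [ 0.086 -0.634 -0.768]
top [ 406.815  -47.571 1320.058] 454.7139511896374 [ 0.136 -0.027 -0.99 ]
wrist [138.737 510.215 373.157] 323.0028442313484 [ 0.261 -0.113 -0.959]
{'time_s': 0.15, 'joints': array([ 0.945,  0.313,  1.498, -0.   ,  1.331, -0.223]), 'dq': array([-0.001, -0.002, -0.003,  0.   ,  0.   ,  0.003]), 'tau': array([  0.001, -41.237, -25.979,  -0.   ,   0.003,   0.   ]), 'eef_pos': array([205.7  , 482.848, 238.891]), 'ee_rot': array([-0.  ,  0.2 ,  0.98, -0.  ]), 'force': array([ 0.258, -0.518, -0.755]), 'wrist_torque': array([-0.012, -0.012,  0.033]), 'grip_force': 0.0, 'grip_width': 0.9994462710389064}
```

View pics/side0.png

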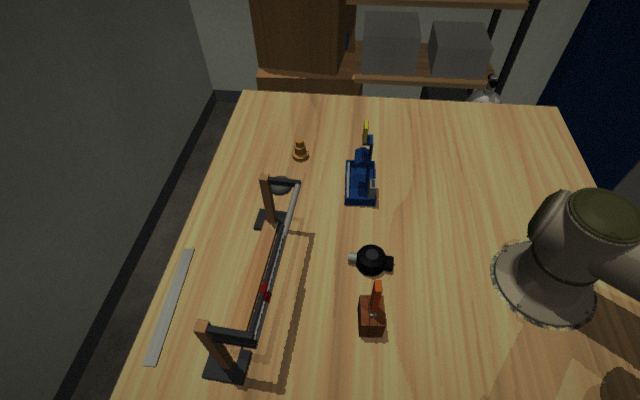

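View pics/top0.png

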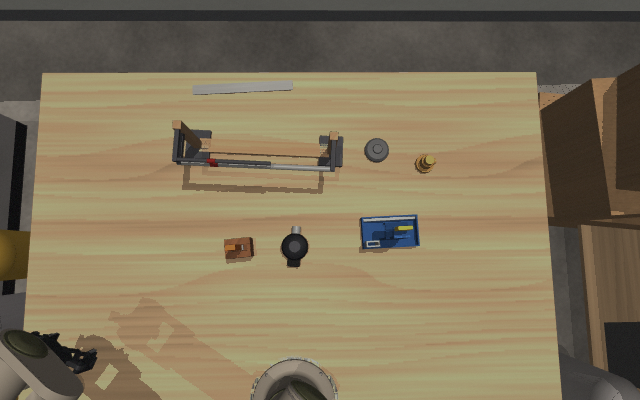

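The side view shows the caddy at (362,180), the stand at (372,315), and the rail running from (250,335) to (298,185) with the red mark at (265,292). The top view shows the caddy at (390,232), the stand at (238,248), and the rail from (178,162) to (338,168) with the mark at (212,162). I'll zoom in with a montage.

```bash
python3 - <<'E'
from h import *
s=cv2.imread('pics/side0.png');t=cv2.imread('pics/top0.png')
def z(im,x,y,w,h,W,H):
    c=cv2.resize(im[y:y+h,x:x+w],(W,H),interpolation=cv2.INTER_CUBIC)
    k=W//w
    for i in range(0,w,10): cv2.line(c,(i*k,0),(i*k,8 if (x+i)%50 else 20),(255,255,255),1)
    for i in range(0,h,10): cv2.line(c,(0,i*k),(8 if (y+i)%50 else 20,i*k),(255,255,255),1)
    cv2.putText(c,f'{x},{y} x{k}',(25,20),0,.4,(255,255,255),1); return np.clip(c*1.6,0,255).astype('uint8')
# caddy top 70x50 @5 ; caddy side 50x100@5... 
A=np.zeros((600,800,3),'uint8')
A[:250,:400]=z(t,350,205,80,50,400,250)
A[250:460,:280]=z(t,220,230,40,30,280,210)
A[:600,400:800]=z(s,330,115,66,100,396,600)[:, :396].copy() if 0 else np.pad(z(s,330,115,66,100,396,600),((0,0),(0,4),(0,0)))
cv2.imwrite('pics/m1.png',A)
B=np.zeros((600,800,3),'uint8')
B[:240,:]=z(t,165,110,200,60,800,240)
B[240:600,:240]=z(s,350,275,40,60,240,360)
B[240:600,240:640]=z(s,200,260,100,90,400,360)
cv2.imwrite('pics/m2.png',B)
E
```

```text
(no output)
```

View pics/m1.png

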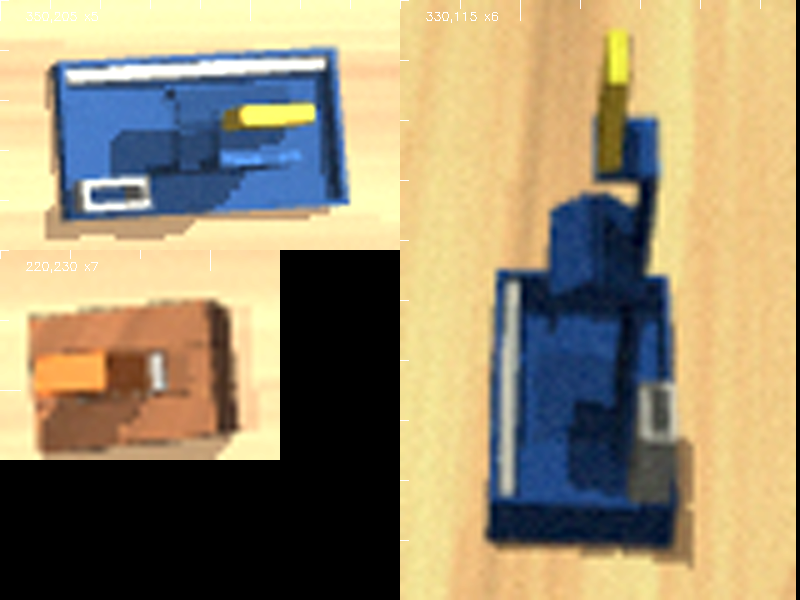

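View pics/m2.png

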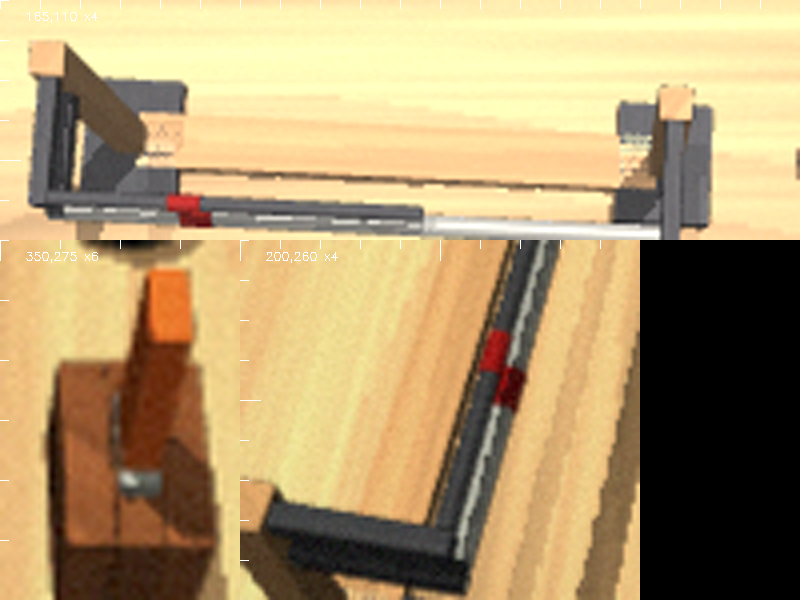

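The montages give zoomed pixel positions for each part. The gauge's top face is at top (229.6,246.8) and side (377.8,285.3). The tab top is at top (404.9,227.5) and side (365.8,124). The pocket is at top (372.5,243.1) and side (372.5,183.2), and the mark on the rail at top (213.2,164.2) and side (267,296.5).

```bash
python3 - <<'E'
from h import *
np.set_printoptions(precision=1,suppress=True)
for n,a,b in [('gaugetop',(229.6,246.8),(377.8,285.3)),('tab',(404.9,227.5),(365.8,124)),('pocket',(372.5,243.1),(372.5,183.2)),('mark',(213.2,164.2),(267,296.5))]:
    print(n,*tri([('top0',a),('side0',b)]))
for n,z,uvs in [('stand corners z70',70,[(32,315),(215,302),(222,432),(38,447)]),]:
    for x,y in uvs: print(n,atz('top0',(220+x/7-.5,230+(y-250)/7-.5),z))
for x,y in [(55,65),(337,50),(347,205),(62,217)]: print('caddy rim',atz('top0',(350+x/5-.5,205+y/5-.5),30))
for x,y in [(430,228),(655,233)]: print('rail',atz('top0',(165+x/4-.5,110+y/4-.5),175))
for x,y in [(60,200),(420,212)]: print('keeper',atz('top0',(165+x/4-.5,110+y/4-.5),213))
E
```

```text
gaugetop [420.8 149.6 184.9] 1.3271760991320527
tab [ 461. -276.  235.] 1.130575126492581
pocket [ 427.3 -219.1   75.8] 1.4849990660532901
mark [629.2 194.2 182.3] 0.5898686128109266
stand corners z70 [445.  184.6  70. ]
stand corners z70 [449.2 113.8  70. ]
stand corners z70 [399.1 110.7  70. ]
stand corners z70 [394.2 181.5  70. ]
caddy rim [ 502.  -193.3   30. ]
caddy rim [ 508.8 -355.2   30. ]
caddy rim [ 420.8 -357.2   30. ]
caddy rim [ 416.1 -195.2   30. ]
rail [624.   46.4 175. ]
rail [619.6 -97.2 175. ]
keeper [636.  270.4 213. ]
keeper [626.8  49.5 213. ]
```

```bash
python3 -m handwheel '[[[27,-42,8,0,0,-7.9,1],[27,-42,8,0,0,-7.9,1],[27,-42,8,0,0,-7.9,1],[27,-42,8,0,0,-7.9,1],[27,-42,8,0,0,-7.9,1],[27,-42,8,0,0,-7.9,1],[27,-42,8,0,0,-7.9,1],[26,-39,8,0,0,-8,1]]]' 60
python3 -m handwheel '[[[0,0,0,0,0,0,1],[0,0,0,0,0,0,1]]]'
python3 - <<'E'
from h import *
np.set_printoptions(precision=1,suppress=True)
save('w1','wrist'); s=sense(); print(s['eef_pos'],s['ee_rot'])
im=cv2.imread('pics/w1.png'); cv2.imwrite('pics/w1v.png',np.clip(im*1.6,0,255).astype('uint8'))
print(proj('w1',(420.8,149.6,185)),proj('w1',s['eef_pos']))
E
```

```text
time_s: 1.15
eef_pos: [421.4, 148.4, 303.5]
ee_rot: [-0.0, 0.686, 0.727, -0.0]
force: [0.5, 0.4, 0.6]
grip_width: 0.999
grip_force: 0.0
time_s: 1.4
eef_pos: [420.4, 150.3, 303.0]
ee_rot: [-0.0, 0.684, 0.729, -0.0]
force: [-0.8, 0.2, -0.5]
grip_width: 1.003
grip_force: 0.0
[420.3 150.6 303. ] [-0.   0.7  0.7 -0. ]
[321.7 197.1] [321.4 265.1]
```

View pics/w1v.png

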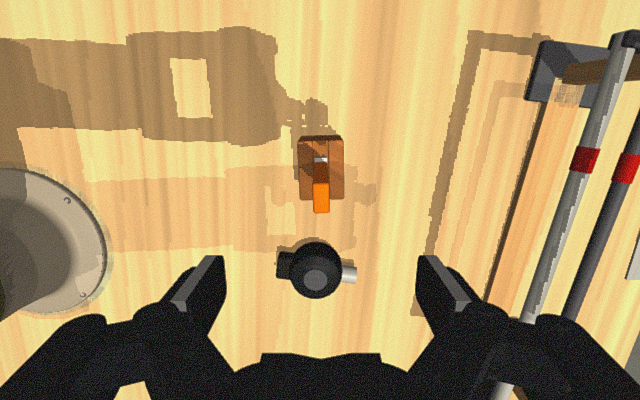

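The wrist view shows the gauge top face centred at about (321.5,198), 1 px from the prediction. The rail's red band is at (586,159) and the regulator at (316,270).

```bash
python3 - <<'E'
from h import *
np.set_printoptions(precision=1,suppress=True)
im=cv2.imread('pics/w1.png').astype(int); b,g,r=im[...,0],im[...,1],im[...,2]
m=((r>120)&(g>45)&(b<60)&(r>1.7*g)).astype('uint8'); m[:, :290]=0;m[:,350:]=0; m[:170]=0; m[230:]=0
c=max(cv2.findContours(m,0,2)[0],key=cv2.contourArea); box=cv2.boxPoints(cv2.minAreaRect(c))
for p in box: print(p,atz('w1',p,185))
print('c',atz('w1',cv2.minAreaRect(c)[0],185))
m=((r>90)&(g<50)&(b<50)).astype('uint8'); m[:,:540]=0
for c in cv2.findContours(m,0,2)[0]:
    if cv2.contourArea(c)>60: q=cv2.minAreaRect(c)[0]; print('red',q,atz('w1',q,182),atz('w1',q,218))
# rail edges along rows
for v in (90,110,130,200,230): print(v,[ int(x) for x in im[v,520:640].sum(1)//3])
E
```

```text
[313. 212.] [414.5 136.4 185. ]
[313. 183.] [413.1 160.8 185. ]
[329. 183.] [425.9 161.7 185. ]
[329. 212.] [427.7 137.2 185. ]
c [420.3 149.2 185. ]
red (630.9310302734375, 168.6724395751953) [666.3 188.3 182. ] [630.9 193.  218. ]
red (592.6199340820312, 160.36424255371094) [633.7 192.9 182. ] [602.9 196.9 218. ]
90 [99, 99, 106, 103, 74, 66, 38, 12, 20, 15, 21, 33, 57, 55, 53, 49, 52, 52, 51, 50, 54, 46, 51, 52, 51, 48, 56, 48, 42, 49, 45, 72, 102, 112, 111, 104, 105, 102, 106, 90, 91, 97, 90, 95, 93, 84, 99, 102, 100, 98, 108, 106, 101, 106, 106, 106, 94, 101, 94, 89, 94, 90, 91, 94, 61, 52, 55, 59, 54, 49, 53, 55, 51, 54, 60, 59, 57, 48, 47, 43, 48, 56, 54, 65, 66, 72, 66, 69, 63, 66, 62, 60, 78, 111, 118, 113, 110, 105, 107, 109, 109, 125, 130, 124, 119, 121, 120, 121, 122, 124, 119, 126, 126, 122, 125, 124, 123, 127, 128, 122]
110 [114, 119, 115, 115, 112, 113, 118, 115, 113, 114, 114, 110, 109, 108, 110, 114, 120, 85, 84, 58, 32, 36, 37, 27, 41, 74, 114, 115, 107, 112, 114, 112, 111, 106, 114, 119, 113, 113, 112, 111, 115, 111, 110, 115, 115, 115, 115, 117, 114, 113, 109, 110
[... 1326 characters left out ...]
 31, 42, 42, 44, 50, 49, 63, 63, 65, 56, 55, 59, 76, 124, 125, 124, 124, 122, 120, 119, 118, 117, 121, 123, 125, 125, 121, 123, 124]
230 [111, 111, 109, 104, 106, 117, 115, 115, 116, 121, 115, 116, 113, 116, 113, 109, 115, 114, 122, 122, 120, 119, 116, 126, 129, 127, 127, 126, 124, 59, 38, 41, 49, 54, 58, 66, 67, 73, 71, 74, 64, 63, 62, 62, 62, 79, 112, 111, 106, 108, 126, 128, 129, 128, 128, 125, 122, 126, 124, 124, 125, 125, 122, 125, 122, 130, 127, 124, 123, 122, 123, 124, 101, 37, 18, 18, 33, 35, 34, 40, 36, 44, 49, 48, 52, 57, 58, 63, 61, 58, 58, 77, 124, 121, 127, 123, 125, 123, 123, 119, 120, 119, 119, 124, 128, 124, 122, 125, 129, 127, 125, 126, 125, 125, 123, 120, 122, 126, 118, 72]
```

```bash
python3 -m handwheel '[[[0,3,-20,0,0,0,1],[0,0,-20,0,0,0,1],[0,0,-20,0,0,0,1],[0,0,-20,0,0,0,1],[0,0,-20,0,0,0,1],[0,0,-20,0,0,0,1],[0,0,-19,0,0,0,1],[0,0,0,0,0,0,1]]]' 60
python3 -m handwheel '[[[0,0,0,0,0,0,-1],[0,0,0,0,0,0,-1],[0,0,0,0,0,0,-1],[0,0,0,0,0,0,-1],[0,0,0,0,0,0,-1],[0,0,0,0,0,0,-1],[0,0,0,0,0,0,-1],[0,0,0,0,0,0,-1]]]' 60
```

```text
time_s: 2.45
eef_pos: [419.7, 153.8, 163.5]
ee_rot: [-0.001, 0.684, 0.73, -0.001]
force: [0.7, 1.1, 0.5]
grip_width: 1.0
grip_force: 0.0
time_s: 3.45
eef_pos: [421.0, 153.0, 164.6]
ee_rot: [0.0, 0.684, 0.729, 0.0]
force: [-2.1, 1.4, 5.8]
grip_width: 0.155
grip_force: 59.1
```

```bash
python3 - <<'E'
from h import *
np.set_printoptions(precision=1,suppress=True)
for v,a,b in [(110,590,607.5),(130,583.3,599.7),(200,559.3,575.6),(230,549.2,565.5)]: print(v,atz('w1',((a+b)/2,v),175))
for u,v in [(592.6,160.4),(586,159)]: print(atz('w1',(u,v),182))
E
```

```text
110 [632.4 231.4 175. ]
130 [631.4 215.9 175. ]
200 [628.7 157.6 175. ]
230 [627.6 130.3 175. ]
[633.7 192.9 182. ]
[628.1 193.7 182. ]
```

```bash
python3 -m handwheel '[[[0,0,10,0,0,0,-1],[0,0,15,0,0,0,-1],[0,0,20,0,0,0,-1],[0,0,20,0,0,0,-1],[0,0,20,0,0,0,-1],[0,0,20,0,0,0,-1],[0,-20,5,0,0,0,-1],[0,-30,0,0,0,0,-1]]]' 60
python3 -m handwheel '[[[-5,-35,0,0,0,0,-1],[-5,-35,0,0,0,0,-1],[-5,-35,0,0,0,0,-1],[-5,-35,0,0,0,0,-1],[-5,-35,0,0,0,0,-1],[-5,-35,0,0,0,0,-1],[-5,-35,0,0,0,0,-1],[0,-25,0,0,0,0,-1]]]' 60
python3 -m handwheel '[[[0,-20,0,0,0,0,-1],[0,0,0,0,0,0,-1],[0,0,0,0,0,0,-1]]]' 60
python3 - <<'E'
from h import *
np.set_printoptions(precision=1,suppress=True)
save('w2','wrist'); s=sense(); print(s['eef_pos'],s['ee_rot'])
im=cv2.imread('pics/w2.png'); cv2.imwrite('pics/w2v.png',np.clip(im*1.6,0,255).astype('uint8'))
print(proj('w2',(427.3,-219.1,75)),proj('w2',(461,-276,235)),proj('w2',s['eef_pos']+np.array([0,-4,-149.6])))
E
```

```text
time_s: 4.45
eef_pos: [420.8, 102.7, 275.0]
ee_rot: [0.0, 0.684, 0.73, 0.0]
force: [-0.8, -0.7, -0.6]
grip_width: 0.156
grip_force: 58.5
time_s: 5.45
eef_pos: [385.4, -168.3, 274.6]
ee_rot: [0.0, 0.685, 0.729, -0.0]
force: [0.6, -0.2, -1.0]
grip_width: 0.15
grip_force: 58.5
time_s: 5.82
eef_pos: [385.8, -186.4, 274.3]
ee_rot: [-0.0, 0.684, 0.729, 0.0]
force: [-0.2, -0.1, -0.4]
grip_width: 0.154
grip_force: 58.5
[ 385.9 -186.3  274.3] [-0.   0.7  0.7  0. ]
[357.2 207.2] [426.  365.7] [320.8 190.9]
```

View pics/w2v.png

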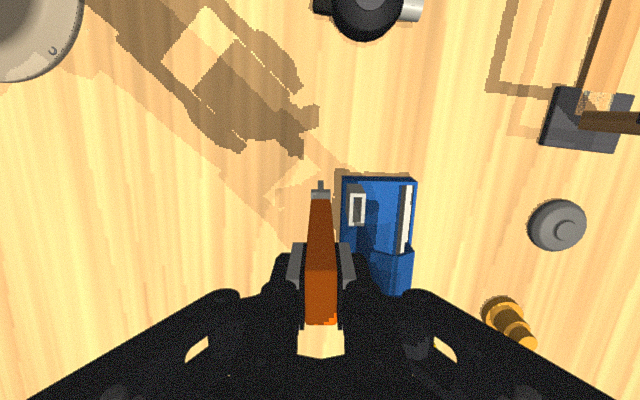

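The wrist view shows the pocket rim at about (357,209), with the prediction at (357,207). The blade tip's near edge is at (321,181), as expected.

```bash
python3 - <<'E'
from h import *
np.set_printoptions(precision=1,suppress=True)
im=cv2.imread('pics/w2.png').astype(int)
sub=im[182:236,340:376]; m=((sub.min(2)>75)).astype('uint8')
for r in m: print(''.join('.#'[x] for x in r))
h=m.copy(); c=max(cv2.findContours(m,0,2)[0],key=cv2.contourArea); bx=cv2.boxPoints(cv2.minAreaRect(c))+[340,182]
for p in bx: print(p,atz('w2',p,75))
print(atz('w2',bx.mean(0),75))
# blade in px
m=(im[170:205,305:340].min(2)); print(m[8:24])
E
```

```text
....................................
....................................
....................................
....................................
....................................
....................................
....................................
....................................
....................................
....................................
....................................
..........################..........
..........################..........
..........################..........
..........################..........
..........####........####..........
..........####........####..........
..........####........####..........
..........####........####..........
..........####........####..........
..........####........####..........
..........####........####..........
..........####.......#####..........
..........####........####..........
..........###........####...........
.........####........####...........
.........####........####...........
.........####........####...........
.........####........####...........
.........####........####..
[... 2129 characters left out ...]
 80
  81 75 84 85 80 52 49 55 48 50 55]
 [86 80 83 81 82 83 83 80 79 76 80 82 77 56 51 51 57 52 60 86 84 83 80 77
  80 80 79 84 76 51 57 46 51 51 50]
 [78 81 77 86 85 76 70 60 56 52 60 61 54 51 51 48 47 45 46 59 58 49 55 57
  51 72 81 80 83 49 48 56 51 52 52]
 [83 86 88 80 87 86 50 47 51 49 52 44 48 41 43 56 50 59 52 50 49 49 52 46
  49 69 81 77 77 60 51 46 51 47 54]
 [87 79 79 82 86 80 53 45 49 52 52 54 48 51 52 49 51 47 48 47 55 45 50 50
  55 68 78 78 82 54 47 53 48 55 53]
 [83 76 79 87 80 84 68 60 63 67 67 69 65 62 62 55 64 63 61 60 59 55 60 61
  59 70 83 84 78 58 54 51 53 48 43]
 [85 84 81 81 84 84 78 82 83 81 78 71 72 69 62 67 69 70 69 67 73 63 69 68
  65 68 82 79 59 51 42 50 52 52 49]]
```

```bash
python3 - <<'E'
from h import *
np.set_printoptions(precision=1,suppress=True)
t=np.array([385.9,-186.3,274.3])
print('tip +y edge',atz('w2',(320.6,179.8),t[2]-149.6)-t, atz('w2',(320.6,179.8),t[2]-143.6)-t,'shoulder bottom +y edge',atz('w2',(320.2,188.8),t[2]-94.6)-t)
print('hole',atz('w2',(356.8,209.3),75),'rim topedge',atz('w2',(357.8,192.5),75))
print(proj('w2',(427.2,-221.2,75)))
print(atz('top0',(372.5,243.1),75),atz('side0',(372.5,183.2),75))
E
```

```text
tip +y edge [  -0.9    6.3 -149.6] [  -1.     7.7 -143.6] shoulder bottom +y edge [ -1.6  12.1 -94.6]
hole [ 427.1 -221.5   75. ] rim topedge [ 426.4 -202.6   75. ]
[356.9 209. ]
[ 428.4 -219.4   75. ] [ 426.2 -219.7   75. ]
```

```bash
python3 -m handwheel '[[[14,-10,0,0,0,-0.5,-1],[14,-10,0,0,0,-0.5,-1],[13.4,-10.5,0,0,0,-0.5,-1],[0,0,-14,0,0,0,-1],[0,0,-14,0,0,0,-1],[0,0,-12,0,0,0,-1],[0,0,0,0,0,0,-1],[0,0,0,0,0,0,-1]]]' 60
python3 - <<'E'
from h import *
np.set_printoptions(precision=1,suppress=True)
save('w3','wrist'); s=sense(); print(s['eef_pos'],s['ee_rot'])
save('s3','side'); save('t3','top')
im=cv2.imread('pics/w3.png'); p=proj('w3',s['eef_pos']+np.array([0,-4.5,-149.6])); print(p,proj('w3',(427.1,-221.3,75)))
a=cv2.resize(im[150:270,270:370],(500,600),interpolation=2)
q=proj('s3',(427,-220,80)).astype(int);print(q); sd=cv2.imread('pics/s3.png'); b=cv2.resize(sd[q[1]-60:q[1]+40,q[0]-25:q[0]+25],(300,600),interpolation=2)
cv2.imwrite('pics/w3v.png',np.clip(np.hstack([a,b])*1.6,0,255).astype('uint8'))
E
```

```text
time_s: 6.88
eef_pos: [427.3, -217.6, 234.7]
ee_rot: [0.0, 0.694, 0.72, 0.0]
force: [-0.9, 0.0, -0.8]
grip_width: 0.153
grip_force: 58.5
[ 427.3 -217.6  234.8] [0.  0.7 0.7 0. ]
[320.8 191.5] [320.6 187.8]
[372 181]
```

View pics/w3v.png

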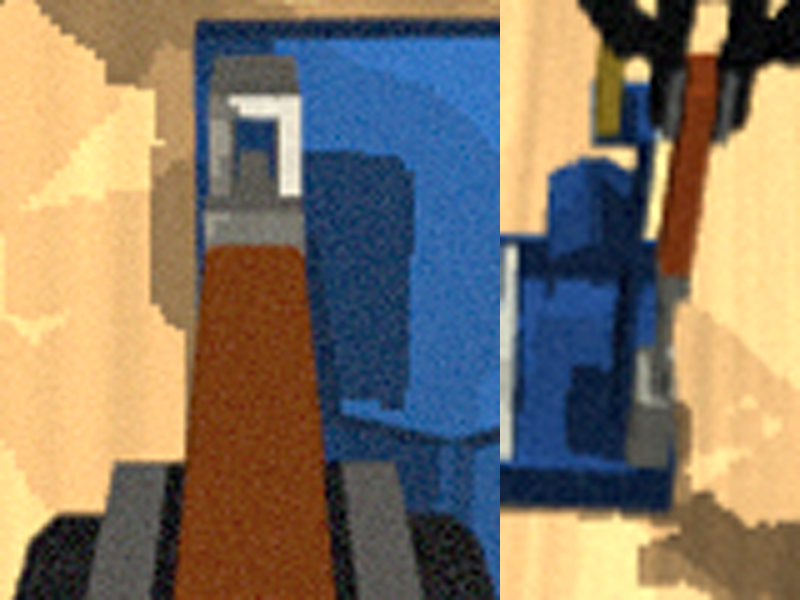

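The wrist crop shows the blade at columns 240-272 (centre 256), centred on the pocket rim at 210-302. The tip's near edge is at row 150 and the rim's near edge at row 95. I'll check y numerically.

```bash
python3 - <<'E'
from h import *
np.set_printoptions(precision=1,suppress=True)
f=lambda x,y:(270+x/5-.5,150+y/5-.5)
print('rim +y edge->c',atz('w3',f(256,95),75)-[0,18.5,0],'hole +y edge->c',atz('w3',f(256,119),75)-[0,14.5,0])
for dz in(0,6): print('tip edge',atz('w3',f(256,151),234.8-149.6+dz)-[0,12,0])
print('shoulder c',atz('w3',f(256,209),234.8-94.6)-[0,17,0])
im=cv2.imread('pics/w3.png').astype(int)
for u in (319,320,321): print(im[164:192,u].min(1))
E
```

```text
rim +y edge->c [ 426.5 -221.4   75. ] hole +y edge->c [ 426.7 -221.9   75. ]
tip edge [ 426.8 -223.2   85.2]
tip edge [ 426.8 -221.8   91.2]
shoulder c [ 426.6 -224.3  140.2]
[ 54  52  44  40  56 104 127 128 131  83  21  21  10  12  18  27  43  53
  54  49  53  48  48  51  52  61  48  51]
[ 52  50  54  49  52 112 131 132 133  90  37  15  13  10  10  17  52  54
  52  54  50  54  52  51  50  49  48  51]
[ 57  49  48  41  54 105 131 128 126  99  40  20  23  14   6  23  50  53
  56  51  59  54  54  46  50  50  53  51]
```

```bash
python3 -m handwheel '[[[0,1.2,0,0,0,0,-1],[0,0,-8,0,0,0,-1],[0,0,-6,0,0,0,-1],[0,0,-4,0,0,0,-1],[0,0,-4,0,0,0,-1],[0,0,0,0,0,0,-1]]]' 60
```

```text
time_s: 7.78
eef_pos: [427.1, -216.3, 212.0]
ee_rot: [-0.0, 0.694, 0.72, -0.0]
force: [0.1, 0.3, -0.9]
grip_width: 0.153
grip_force: 58.5
```

```bash
python3 -m handwheel '[[[0,0,-7,0,0,0,-1],[0,0,-7,0,0,0,-1],[0,0,-7,0,0,0,-1],[0,0,-7,0,0,0,-1],[0,0,-6,0,0,0,-1],[0,0,-4,0,0,0,-1],[0,0,0,0,0,0,-1]]]' 60
```

```text
time_s: 8.65
eef_pos: [427.1, -216.3, 174.1]
ee_rot: [-0.0, 0.694, 0.72, -0.0]
force: [-0.5, 0.1, -0.1]
grip_width: 0.156
grip_force: 58.5
```

```bash
python3 -m handwheel '[[[0,0,-2,0,0,0,-1],[0,0,-1,0,0,0,-1],[0,0,-1,0,0,0,-1],[0,0,0,0,0,0,-1]]]' 60; python3 -m handwheel '[[[0,0,-0.5,0,0,0,-1],[0,0,-0.5,0,0,0,-1],[0,0,0,0,0,0,-1]]]' 60
```

```text
time_s: 9.15
eef_pos: [427.2, -216.3, 170.3]
ee_rot: [-0.0, 0.694, 0.72, -0.0]
force: [0.2, -0.1, -0.5]
grip_width: 0.154
grip_force: 58.5
time_s: 9.52
eef_pos: [427.3, -216.4, 169.6]
ee_rot: [0.0, 0.694, 0.72, 0.0]
force: [-0.9, 1.0, 4.6]
grip_width: 0.155
grip_force: 59.2
```

```bash
python3 -m handwheel '[[[0,0,-1,0,0,0,-1],[0,0,0,0,0,0,-1],[0,0,0,0,0,0,-0.2],[0,0,0,0,0,0,-0.2],[0,0,0,0,0,0,-0.2],[0,0,0,0,0,0,-0.2]]]' 60; python3 -m handwheel '[[[0,0,12,0,0,0,-0.2],[0,0,25,0,0,0,-0.2],[0,0,25,0,0,0,-0.2],[0,0,25,0,0,0,-0.2],[5,-4,25,0,0,0,1],[0,0,0,0,0,0,1],[0,0,0,0,0,0,1]]]' 60
python3 - <<'E'
from h import *
np.set_printoptions(precision=1,suppress=True)
save('w4','wrist'); s=sense(); print(s['eef_pos'],s['ee_rot']); save('s4','side'); save('t4','top')
im=cv2.imread('pics/w4.png'); t=cv2.imread('pics/t4.png');sd=cv2.imread('pics/s4.png')
a=cv2.resize(im[130:400,200:450],(500,540),interpolation=2)
b=cv2.resize(sd[115:215,340:390],(300,600),interpolation=2)
A=np.zeros((600,800,3),'uint8');A[:540,:500]=a;A[:,500:]=b
cv2.imwrite('pics/w4v.png',np.clip(A*1.6,0,255).astype('uint8'))
print(proj('w4',(427,-220.8,190)),proj('w4',(461,-276,235)))
E
```

```text
time_s: 10.28
eef_pos: [427.2, -216.3, 168.2]
ee_rot: [-0.0, 0.694, 0.72, -0.0]
force: [-0.3, -0.5, 0.6]
grip_width: 0.396
grip_force: 0.0
time_s: 11.15
eef_pos: [431.9, -220.0, 279.7]
ee_rot: [-0.001, 0.694, 0.72, -0.0]
force: [-0.5, -0.6, 0.5]
grip_width: 0.995
grip_force: 0.0
[ 431.8 -220.   279.5] [-0.   0.7  0.7 -0. ]
[314.5 207.6] [363.2 312.3]
```

View pics/w4v.png

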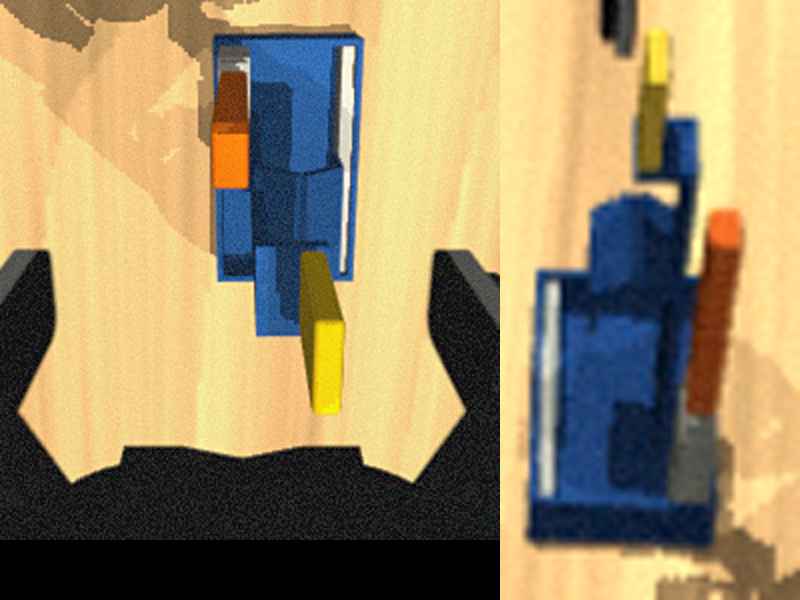

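The crop shows the gauge seated in the pocket, with its top at (316,207.5) as predicted for fully home. The tab top is at about (364.5,313), within 1 px of its prediction. Next I grasp the tab.

```bash
python3 -m handwheel '[[[10,-19,0,0,0,0,1],[10,-19,0,0,0,0,1],[10,-18.5,0,0,0,0,1],[0,0,-20,0,0,0,1],[0,0,-20,0,0,0,1],[0,0,-20,0,0,0,1],[0,0,-15.5,0,0,0,1],[0,0,0,0,0,0,1]]]' 90
python3 -m handwheel '[[[0,0,0,0,0,0,-1],[0,0,0,0,0,0,-1],[0,0,0,0,0,0,-1],[0,0,0,0,0,0,-1],[0,0,0,0,0,0,-1],[0,0,0,0,0,0,-1],[0,0,0,0,0,0,-1],[0,0,0,0,0,0,-1]]]' 90
```

```text
time_s: 12.3
eef_pos: [461.9, -276.5, 203.8]
ee_rot: [-0.001, 0.694, 0.72, -0.0]
force: [-0.7, -0.7, 0.4]
grip_width: 0.999
grip_force: 0.0
time_s: 13.3
eef_pos: [462.3, -276.9, 205.1]
ee_rot: [0.0, 0.694, 0.72, -0.0]
force: [-1.0, 0.9, 5.2]
grip_width: 0.107
grip_force: 88.9
```

```bash
python3 -m handwheel '[[[0,0,3,0,0,0,-1],[0,0,5,0,0,0,-1],[0,0,5,0,0,0,-1],[0,0,10,0,0,0,-1],[0,0,15,0,0,0,-1],[0,0,20,0,0,0,-1],[0,0,20,0,0,0,-1],[0,0,20,0,0,0,-1]]]'
python3 -m handwheel '[[[0,0,2,0,0,0,-1],[0,0,0,0,0,0,-1]]]'
```

```text
time_s: 14.3
eef_pos: [462.2, -276.8, 304.5]
ee_rot: [0.001, 0.694, 0.72, 0.0]
force: [0.1, -1.0, -4.7]
grip_width: 0.105
grip_force: 87.7
time_s: 14.55
eef_pos: [462.1, -276.7, 304.4]
ee_rot: [-0.0, 0.694, 0.72, -0.0]
force: [1.0, 0.3, -6.1]
grip_width: 0.104
grip_force: 87.7
```

```bash
python3 -m handwheel '[[[6,15,5,0,0,-0.6,-1],[12,25,5,0,0,-0.6,-1],[12,30,5,0,0,-0.6,-1],[12,30,5,0,0,-0.6,-1],[12,30,5,0,0,-0.6,-1],[12,30,0,0,0,-0.6,-1],[12,30,0,0,0,-0.6,-1],[10,25,0,0,0,-0.5,-1]]]'
python3 -m handwheel '[[[7,20,0,0,0,0,-1],[3,15,0,0,0,0,-1],[0,0,0,0,0,0,-1],[0,0,0,0,0,0,-1],[0,0,0,0,0,0,-1]]]'
python3 - <<'E'
from h import *
np.set_printoptions(precision=1,suppress=True)
save('w5','wrist'); s=sense(); print(s['eef_pos'],s['ee_rot']); save('s5','side'); save('t5','top')
im=cv2.imread('pics/w5.png'); t=cv2.imread('pics/t5.png')
a=im
b=cv2.resize(t[120:200,150:350],(500,200),interpolation=2)
sd=cv2.imread('pics/s5.png'); c=cv2.resize(sd[120:300,230:390],(160*200//180,200))
A=np.zeros((600,690,3),'uint8');A[:400,:640]=a;A[400:,:500]=b; A[400:,500:500+c.shape[1]]=c
cv2.imwrite('pics/w5v.png',np.clip(A*1.6,0,255).astype('uint8'))
print([proj('w5',p) for p in [(620,-27,182),(624,49,182),(627,120,182)]], proj('w5',s['eef_pos']+[0,0,31]))
E
```

```text
time_s: 15.55
eef_pos: [550.3, -60.6, 328.8]
ee_rot: [-0.001, 0.723, 0.691, -0.0]
force: [0.6, -0.0, -6.2]
grip_width: 0.109
grip_force: 87.7
time_s: 16.18
eef_pos: [560.1, -27.5, 329.8]
ee_rot: [0.0, 0.723, 0.691, -0.0]
force: [-0.2, 0.3, -5.7]
grip_width: 0.111
grip_force: 87.8
[560.1 -27.4 329.8] [ 0.   0.7  0.7 -0. ]
[array([387.6, 183.6]), array([393.7,  94.3]), array([399.4,  -3.2])] [321.6 305.6]
```

View pics/w5v.png

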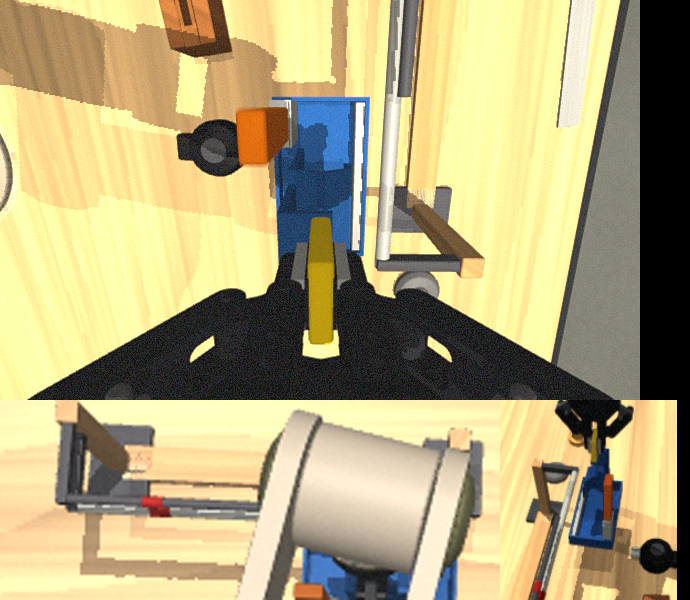

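The wrist view shows the caddy gripped with the gauge still in the pocket. The rail runs from (398,0) to (383,262), and the keeper's end is at about (404,96).

```bash
python3 - <<'E'
from h import *
np.set_printoptions(precision=1,suppress=True)
im=cv2.imread('pics/w5.png').astype(int).sum(2)//3
for v in (115,150,180,200,225,245): print(v,im[v,372:402])
print(im[85:108,404])
E
```

```text
115 [143 151 147 145 148 150 149 151 149 152 150 118  71  90 100 116 123 131
 138 151 169 178 167 151 146 143 132 120 132 153]
150 [147 155 147 151 150 147 148 148 149 114  73  94 107 114 125 130 145 155
 172 176 156 147 141 135 123 116 149 148 145 148]
180 [150 150 149 145 149 143 148 121  74  88 109 118 126 134 140 153 168 176
 158 148 137 136 123 126 145 142 140 150 150 147]
200 [151 148 151 147 146 149 103  63  86 100 106 113 119 128 135 151 148 135
 130 139 129 115  53  43  43  47  49  49  51  42]
225 [136 135 143 135 130  66  74  95 105 108 120 122 135 142 146 136 129 130
 121 107  65  69  66  65  67  68  68  65  68  62]
245 [146 143 142 116  68  89 104 121 130 138 145 153 165 153 149 145 137 129
 122 146 144 147 148 148 152 149 148 142 145 143]
[ 70  67  70  70  74  69  72  74  74  73  71  67 115 147 148 148 147 144
 147 150 144 147 147]
```

```bash
python3 - <<'E'
from h import *
np.set_printoptions(precision=1,suppress=True)
for v,u in [(115,391.8),(150,389.6),(180,387.6),(225,384.2),(245,383.0)]: print(v,atz('w5',(u,v),175))
print('keeper end',atz('w5',(404,97),213), atz('w5',(404,97),208))
s=sense();q=s['ee_rot'];M=R.from_quat([q[1],q[2],q[3],q[0]]).as_matrix(); y=M[:,1]; yaw=np.arctan2(y[1],y[0]); print(np.degrees(yaw),y)
if abs(yaw)>2: yaw-=np.pi
Rz=R.from_euler('z',yaw).as_matrix(); o=s['eef_pos']-[0,0,205]
for p in [(-45,80,30),(45,80,30),(-32,58,190),(0,0,235),(-45,80,0),(45,80,0)]: print(p,proj('w5',o+Rz@np.array(p)))
E
```

```text
115 [624.2  32.1 175. ]
150 [622.8   2.  175. ]
180 [621.4 -25.4 175. ]
225 [618.7 -69.3 175. ]
245 [617.8 -90.1 175. ]
keeper end [625.   46.2 213. ] [626.2  46.2 208. ]
-2.6139709274040546 [ 1. -0. -0.]
(-45, 80, 30) [271.5  94.1]
(45, 80, 30) [370.4  94.1]
(-32, 58, 190) [251.  134.2]
(0, 0, 235) [321.6 303.4]
(-45, 80, 0) [275.8  95. ]
(45, 80, 0) [366.  95.]
```

```bash
python3 -m handwheel '[[[12,0,0,0,0,-0.2,-1],[14,0,0,0,0,0,-1],[14,0,0,0,0,0,-1],[13,0,0,0,0,0,-1],[8,0,0,0,0,0,-1],[0,0,0,0,0,0,-1],[0,0,0,0,0,0,-1]]]'
python3 -m handwheel '[[[0,0,-10,0,0,0,-1],[0,0,-15,0,0,0,-1],[0,0,-15,0,0,0,-1],[0,0,-10,0,0,0,-1],[0,0,-8,0,0,0,-1],[0,0,-4,0,0,0,-1],[0,0,0,0,0,0,-1]]]'
```

```text
time_s: 17.2
eef_pos: [620.9, -26.8, 329.9]
ee_rot: [-0.0, 0.724, 0.69, -0.0]
force: [-0.7, -0.1, -5.2]
grip_width: 0.103
grip_force: 87.9
time_s: 18.08
eef_pos: [621.2, -26.8, 267.8]
ee_rot: [-0.0, 0.724, 0.69, 0.0]
force: [-0.4, 0.2, -5.0]
grip_width: 0.106
grip_force: 87.8
```

```bash
python3 -m handwheel '[[[0,0,-3,0,0,0,-1],[0,0,-2,0,0,0,-1],[0,0,0,0,0,0,-1]]]'
python3 -m handwheel '[[[0,0,-1,0,0,0,-1],[0,0,0,0,0,0,-1]]]'
python3 -m handwheel '[[[0,0,-1,0,0,0,-1],[0,0,0,0,0,0,-1]]]'
```

```text
time_s: 18.45
eef_pos: [621.2, -26.8, 262.7]
ee_rot: [-0.0, 0.724, 0.69, -0.0]
force: [-0.1, 0.2, -4.9]
grip_width: 0.106
grip_force: 87.9
time_s: 18.7
eef_pos: [621.2, -26.8, 261.8]
ee_rot: [0.0, 0.724, 0.69, 0.0]
force: [0.6, 0.5, -6.3]
grip_width: 0.104
grip_force: 87.9
time_s: 18.95
eef_pos: [621.3, -26.8, 261.7]
ee_rot: [0.001, 0.724, 0.69, 0.0]
force: [-0.0, 0.6, 1.8]
grip_width: 0.103
grip_force: 88.9
```

```bash
python3 -m handwheel '[[[0.2,5,0.4,0,0,0,-1],[0.5,10,0,0,0,0,-1],[0.6,12,0,0,0,0,-1],[0.6,12,0,0,0,0,-1],[0.6,12,0,0,0,0,-1],[0.6,12,0,0,0,0,-1],[0.6,12,0,0,0,0,-1],[0.5,10,0,0,0,0,-1]]]'
```

```text
time_s: 19.95
eef_pos: [625.8, 56.8, 262.8]
ee_rot: [0.003, 0.724, 0.689, -0.001]
force: [-2.1, -10.5, 7.3]
grip_width: 0.107
grip_force: 89.1
```

```bash
python3 -m handwheel '[[[0,0,1,0,0,0,-1],[0,0,0,0,0,0,-1]]]'
python3 -m handwheel '[[[0.5,10,0,0,0,0,-1],[0.6,12,0,0,0,0,-1],[0.6,12,0,0,0,0,-1],[0.6,12,0,0,0,0,-1],[0.5,10,0,0,0,0,-1],[0,0,0,0,0,0,-1]]]'
```

```text
time_s: 20.2
eef_pos: [625.7, 59.2, 263.2]
ee_rot: [0.0, 0.724, 0.69, 0.001]
force: [-0.3, 2.5, 6.4]
grip_width: 0.103
grip_force: 88.8
time_s: 20.95
eef_pos: [628.6, 114.1, 262.9]
ee_rot: [0.001, 0.724, 0.69, 0.0]
force: [0.1, -1.9, 6.3]
grip_width: 0.108
grip_force: 89.1
```

```bash
python3 -m handwheel '[[[0,0,0.7,0,0,0,-1],[0.6,12,0,0,0,0,-1],[0.6,12,0,0,0,0,-1],[0.6,12,0,0,0,0,-1],[0.6,12,0,0,0,0,-1],[0.5,10,0,0,0,0,-1],[0.3,6,0,0,0,0,-1],[0,0,0,0,0,0,-1]]]'
python3 - <<'E'
from h import *
np.set_printoptions(precision=1,suppress=True)
save('w6','wrist'); s=sense(); print(s['eef_pos'],s['ee_rot']); save('s6','side'); save('t6','top')
sd=cv2.imread('pics/s6.png');w=cv2.imread('pics/w6.png')
A=np.zeros((600,800,3),'uint8');A[:,:400]=cv2.resize(sd[210:360,220:320],(400,600),interpolation=2); A[:250,400:]=cv2.resize(w,(400,250)); 
t=cv2.imread('pics/t6.png'); A[250:490,400:]=cv2.resize(t[120:192,170:290],(400,240),interpolation=2)
cv2.imwrite('pics/w6v.png',np.clip(A*1.6,0,255).astype('uint8'))
for p in [(632.5,193.8,175),(632.5,193.8,213)]: print(proj('s6',p),proj('w6',p))
E
```

```text
time_s: 21.95
eef_pos: [631.9, 175.0, 261.5]
ee_rot: [-0.001, 0.726, 0.688, -0.001]
force: [-0.2, 2.2, 0.8]
grip_width: -0.001
grip_force: 0.0
[631.6 177.1 262.1] [-0.   0.7  0.7 -0. ]
[265.6 297.8] [320.9 182.4]
[263.  288.8] [320.8 197.4]
```

View pics/w6v.png

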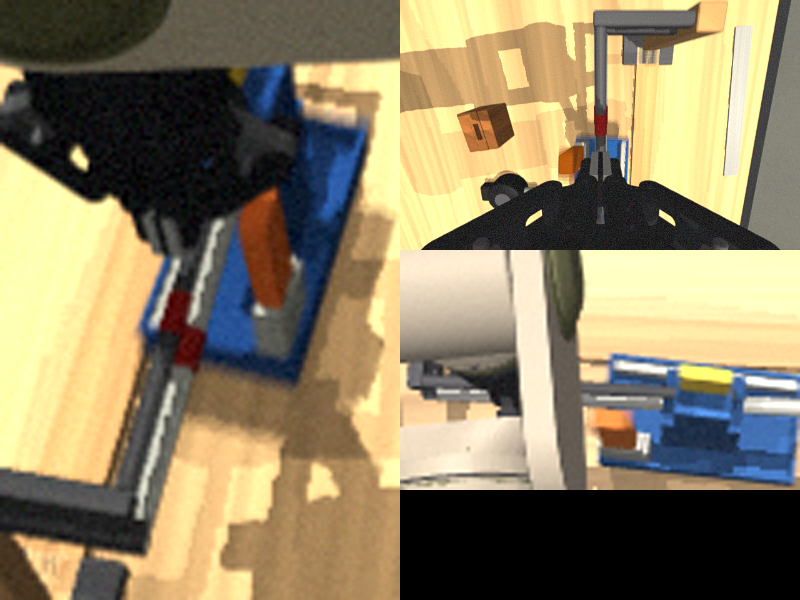

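The pictures show that the tab slipped out of the gripper. The gripper is now shut, with its fingers ahead of the tab in y, and the caddy still hangs on the rail with the gauge in its pocket. The tab top is at about (261.8,158.4) in the top view. From here I measure numerically.

```bash
python3 - <<'E'
from h import *
np.set_printoptions(precision=1,suppress=True)
im=cv2.imread('pics/t6.png').astype(int); b,g,r=im[...,0],im[...,1],im[...,2]
m=((r>110)&(g>90)&(b<60)).astype('uint8'); 
for c in cv2.findContours(m,0,2)[0]:
    if cv2.contourArea(c)>8:
        q=cv2.minAreaRect(c); print('tab',q,atz('t6',q[0],291.5),[atz('t6',p,291.5)[:2] for p in cv2.boxPoints(q)])
m=((r>90)&(g>25)&(b<50)&(r>1.9*g)).astype('uint8')
for c in cv2.findContours(m,0,2)[0]:
    if cv2.contourArea(c)>12:
        q=cv2.minAreaRect(c); print('or',q,atz('t6',q[0],246.5))
im=cv2.imread('pics/w6.png').astype(int); b,g,r=im[...,0],im[...,1],im[...,2]
m=((r>90)&(g>25)&(b<50)&(r>1.9*g)).astype('uint8')
for c in cv2.findContours(m,0,2)[0]:
    if cv2.contourArea(c)>60: q=cv2.boundingRect(c); print('or w',q,atz('w6',(q[0]+q[2]/2,q[1]+q[3]/2),246.5))
print(sense()['eef_pos'])
E
```

```text
tab ((1.5, 250.5), (19.0, 3.0), 90.0) [418.3 630.8 291.5] [array([439.2, 635.8]), array([439.1, 629.3]), array([397.6, 625.9]), array([397.7, 632.4])]
tab ((232.5, 170.0), (4.0, 7.0), 90.0) [594.4 126.9 291.5] [array([599.1, 134.9]), array([599., 119.]), array([589.7, 118.9]), array([589.8, 134.8])]
or w (254, 238, 24, 41) [603.5 172.5 246.5]
[631.2 178.9 262.6]
```

```bash
python3 - <<'E'
from h import *
np.set_printoptions(precision=1,suppress=True)
im=cv2.imread('pics/t6.png').astype(int); 
sub=im[150:178,222:292]
for v,row in enumerate(sub):
    s=''
    for b,g,r in row:
        s+= 'Y' if r>70 and g>60 and b<.5*r and abs(r-g)<.35*r else 'O' if r>70 and g<.65*r and b<.45*r else 'B' if b>1.4*r and b>25 else 'W' if min(b,g,r)>85 else '.'
    print(150+v,s)
for n,uv in [('Y',(261.5,158.5))]: print(n,atz('t6',uv,291.5))
E
```

```text
150 ..WWWWWWWWWWWWWWWWWWWWWWWWWWWWWWWWWWWWWWWWWWWWWWWWWWWWWWWWWWWWWWWWWWWW
151 ..WWWWWWWWWWBBBBWWWWWWWWWWWWWWWWWWWWWWWWWWWWWWWWWWWWWWWWWWWWWWWWWWWWWW
152 .........WWWBBBBBBBBBBBBWWWWWWWWWWWWWWWWWWWWWWWWWWWWWWWWWWWWWWWWWWWWWW
153 ...........BWWWWWW.BBBBBBBBBBBBBWWWWWWWWWWWWWWWWWWWWWWWWWWWWWWWWWWWWWW
154 ..WWW......BWWWWWWWWWWWWWW..BBB.....WBBB..WW..W.....WWWWWWWWWWWWWWWWWW
155 ..WWWWWWWWWBWWWWWWWWWWWWWWWWWWWWWYYYYYYYY....BBBBBB...................
156 ..WWWWWWWWWBB......WWWWWWWWWBBBW.YYYYYYYYYYYYYY.BBBBBBBBBB.WW.........
157 ..WWWWWWWWWBBBBBB..........WBBB.YYYYYYYYYYYYYYYWWWW..BBBBBBBBBBBBBWWWW
158 ..WWWWWWWWWBBBBBBBBBBBBBB...BBB..YYYYYYYYYYYYYYW.BBBWWWWWWW...BBBBBBBW
159 ......WWWW.BBBBBBBBBBBBBBBBBBBBB.YYYYYYYYYYYYYY.BBBBWWWWWWWWWWWWWWWBBW
160 .................B....BBBBBBBBBB.YYYYYYYYYYYYYY.BBBBWWWWWWWWWWWWWWWWWW
161 ...............................B.YYYYYYYYYYYYYY.BBBB.........WWWWWWWWW
162 ...............................BBB......YYYYYY.B.BBBBBBBBBBB.......BWW
163 ..............................BBBBBBBBBBBBB...BB.BBBBBBBBBBBBBBBBBBBWW
164 ....W.WWWWWWWWWWWWWWWW.....B..BBBBBBBBBBBBBBBB
[... 321 characters left out ...]
WWW
169 ...WWWYOOOOOOOO...BBBBBBBBBBBBBBBBBBBBBBBBBBBBBBBBBBBBBBBBB........WWW
170 ...WWWYOOOOOOOOO..BBBBBBBBBBBBBBBBBBBBBBBBBBBBBBBBBBBBBBBBBBBBBBBBBBWW
171 ...WWYYOOOOOOOOOO.BBBBBBBBBBBBBBBBBBBBBBBBBBBBBBBBBBBBBBBBBBBBBBBBBWWW
172 .....YOOOOOOOOOOOYBBBBBBBBBBBBBBBBBBBBBBBBBBBBBBBBBBBBBBBBBBBBBBBBBWWW
173 ....W..OOOOOOOOOOO.BBBBBBBBBBBBBBBBBBBBBBBBBBBBBBBBBBBBBBBBBBBBBBBBWWW
174 ....W...OOOOOOOOOO.BBBBBBBBBBBBBBBBBBBBBBBBBBBBBBBBBBBBBBBBBBBBBBBBWWW
175 ....WW..OOOOOOOOOO.WWWWBBBBBBBBBBBBBBBBBBBBBBBBBBBBBBBBBBBBBBBBBBBBWWW
176 ....WWWW.OOOOOOOO.OWWWWBBBBBBBBBBBBBBBBBBBBBBBBBBBBBBBBBBBBBBBBBBBBWWW
177 ...WWWWW.OOOOOOOOO.WWWWBBBBBBBBBBBBBBBBBBBBBBBBBBBBBBBBBBBBBBBBBBBBWWW
Y [620.7  61.  291.5]
```

```bash
python3 -m handwheel '[[[0,0,20,0,0,0,-1],[0,0,25,0,0,0,-1],[0,0,35,0,0,0,-1],[-2,-30,10,0,0,0,1],[-2,-30,0,0,0,0,1],[-2,-30,0,0,0,0,1],[-1,-25,0,0,0,0,1],[0,0,0,0,0,0,1]]]'
python3 - <<'E'
from h import *
np.set_printoptions(precision=1,suppress=True)
save('w7','wrist'); s=sense(); print(s['eef_pos'],s['ee_rot'],s['grip_width']); save('s7','side')
K=lambda p:proj('w7',p)
print('pred tab',K((622,61,291.5)),'gauge',K((595,121,246.5)))
im=cv2.imread('pics/w7.png').astype(int)
hsv=cv2.cvtColor(im.astype('uint8'),cv2.COLOR_BGR2HSV)
def blob(nm,lo,hi,f='w7',hs=None,mn=40,z=()):
    m=cv2.inRange(hs,np.array(lo),np.array(hi))
    for c in cv2.findContours(m,0,2)[0]:
        if cv2.contourArea(c)>mn:
            q=cv2.minAreaRect(c); print(nm,np.array(q[0]),np.array(q[1]),q[2],cv2.boundingRect(c),[atz(f,q[0],k) for k in z])
blob('tabtop',(22,150,110),(34,255,255),hs=hsv,z=(291.5,))
blob('gaugetop',(8,190,115),(16,255,255),hs=hsv,z=(246.5,))
blob('red',(0,150,40),(5,255,255),hs=hsv,z=(182,218))
blob('red',(175,150,40),(180,255,255),hs=hsv,z=(182,218))
E
```

```text
time_s: 23.1
eef_pos: [624.3, 63.0, 352.9]
ee_rot: [-0.0, 0.724, 0.69, 0.0]
force: [-0.4, -0.8, -1.4]
grip_width: 0.996
grip_force: 0.0
[624.3  64.  352.9] [-0.   0.7  0.7  0. ] 1.0000636928788302
pred tab [317.6 223.1] gauge [276.9 125.8]
tabtop [301.  219.5] [23. 14.] 90.0 (294, 208, 15, 24) [array([611.4,  64. , 291.5])]
tabtop [298.5 194. ] [26. 11.] 90.0 (293, 181, 12, 27) [array([611. ,  81.1, 291.5])]
gaugetop [257.1 110.5] [34.4 16.3] 81.46923065185547 (247, 93, 21, 35) [array([581.7, 132.4, 246.5])]
red [323.  23.] [30. 16.] 90.0 (315, 8, 17, 31) [array([632.8, 200.3, 182. ]), array([632.1, 192.5, 218. ])]
```

```bash
python3 - <<'E'
from h import *
np.set_printoptions(precision=1,suppress=True)
def mp(im,u0,u1,v0,v1,st=1):
    for v in range(v0,v1,st):
        s=''
        for b,g,r in im[v,u0:u1]:
            s+= 'Y' if r>100 and g>80 and b<.5*r and g>.68*r else 'y' if r>25 and g>.68*r and b<.5*r else 'O' if r>100 and g<.65*r and b<.45*r else 'o' if r>25 and g<.65*r and b<.5*r else 'B' if b>1.4*r and b>25 else 'W' if min(b,g,r)>85 else '.'
        print(v,s)
im=cv2.imread('pics/w7.png').astype(int)
mp(im,240,345,88,245,3)
E
```

```text
88 ...................................Y....Y.........BBBBB.BB....BBBBBBBBBBBBBB..............WBBBBBBBBBBBBBB
91 ...................Y.......................WWWWWWWWWWWWWW.WWWW.........BBBBB...............BBBBBBBBBBBBBB
94 Y.Y.Y..YOOOOOOOOOOOOOOOOoooooooooooooooOoooooOoooooooo..W.WWWW.........BBBBB...............BBBBBBBBBBBBBB
97 ......YOOOOOOOOOOOOOOOOOOoooooooooooooooooooOOooOOOoooOO...WWW.........BBBBB...............BBBBBBBBBBBBBB
100 ......YOOOOOOOOOOOOOOOOOOooooooooooooooooOoOoOoooooOooooOW.WWW.........BBBBB...............BBBBBBBBBBBBBB
103 Y......YOOOOOOOOOOOOOOOOOooooooooooooooOOooooooOooooooooo..WWW..........BBBB...............BBBBBBBBBBBBBB
106 .....Y.YOOOOOOOOOOOOOOOOOOoooooooooooooooOoooOOOoOoooOooO...WW..........BBBB...............BBBBBBBBBBBBBB
109 ......Y.YOOOOOOOOOOOOOOOOOoooooooooooooooooooooOOOoOOoOoooW.WW..........BBBB...............BBBBBBBBBBBBBB
112 .........OOOOOOOOOOOOOOOOOOoooooooooooooooooooooooOoOoooOo..WWW.........BBBB..............BBBBBBBBBBBBBBB
115 .......Y.OOOOOOOOOOOOOOOOOOoooooooooooooooooooooooOooOoooO...WW.........BBB...............BBBBBBBBBBBBBBB
118 
[... 4025 characters left out ...]
YYYyY...WY..WWWWWWWWWWW..WYW...........Y
229 WWYY..............WWWWWWWWWWWWWW.W.YWWWWWWWWWWWWWWWWWWYYYYYYYYYYYYYYYY....Y..WWWWWWWWWWW..WW......WYY....
232 YWWW.Y.............WWWWWWWWWWWWWWWWW.WWWWWWWWWWWWWWWWWW.YYYYYYYYYYY.....Y....WWWWWWWWWWWWWWWW.Y...W.W....
235 .WWWYWW.............WWWWWWWWWWWW..WWWWWWW.WWWWWWWW.YWWWW...y....Y............WWWWWWWWWWWWWWYW......WW....
238 .W.WWW..Y....W.WWWWWWWWWWWWWWWWWWWWWWWWWWWWWWWWWWWWWWWWWY.......Y...YY.......WWWWWWWWWWWWWYW.Y...Y...Y...
241 WWWWWWWWW..W.WWWWWWWWWWWWWWWWWWWWWWWWWWWWWWWWWWWWWWWWWW.....Y............yy..WWWWWWWWWWW.y..y............
244 WWWWWWW..Y.....W.WWWWWWWWWWWWWWWWWWWWWWWWWWWWWWWWWWWWWWW.Y...............YY..WWWWWWWWWWWW...............Y
```

```bash
python3 - <<'E'
from h import *
np.set_printoptions(precision=1,suppress=True)
for n,uv in [('+y-x',(291.5,180)),('+y+x',(304.5,180)),('-y+x',(309,233)),('-y-x',(294.5,233))]: print(n,atz('w7',uv,291))
print('gauge',[atz('w7',uv,246) for uv in [(247.5,93.5),(264,93.5),(252.5,128.5),(269,127.5)]])
save('t7','top'); save('s8','side'); print(sense()['eef_pos'])
p=proj('s8',(612,70,291)); print('side pred',p,'top pred',proj('t7',(612,70,291)))
im=cv2.imread('pics/s8.png').astype(int); u,v=p.astype(int)
def ch(b,g,r): return 'Y' if r>90 and g>.68*r and b<.5*r else 'y' if r>22 and g>.68*r and b<.6*r else 'o' if r>22 and g<.65*r and b<.55*r else 'B' if b>1.4*r and b>25 else 'W' if min(b,g,r)>85 else '.'
for y in range(v-20,v+50): print(y,u-30,''.join(ch(*c) for c in im[y,u-30:u+40]))
E
```

```text
+y-x [607.2  90.1 291. ]
+y+x [615.3  89.8 291. ]
-y+x [616.   54.2 291. ]
-y-x [606.5  54.7 291. ]
gauge [array([576.1, 144.2, 246. ]), array([587.7, 143.7, 246. ]), array([577. , 119.9, 246. ]), array([589.1, 120. , 246. ])]
[624.4  64.5 352.9]
side pred [281.9 211. ] top pred [257.6 162.3]
190 251 yyyyyyyyyyyyyyyyyyyy...................yyyWWW....yyyyyyyyyyyWyWyyyyyyy
191 251 yyyyyyyyyyyyyyyyyyyyy.................yyyyWWWWW.yyyyyyyyyyyyWWyyyyyyyy
192 251 yyyyyyyyWyyyyyyyyyyyy................yyyyWWWWWW.yyyyyyyyyyyWWWWyyyyyyy
193 251 yyyyyyyyyyyyyyyyyyyyy..............yyyyyyWWWWWW.yyyyyyyyyyyWWWyyyyWyyy
194 251 yyyyyyyyWyyyyyyyyyyyyyW..........yyyyyyyyWWWWW.yyyyyyyyyyyyWWWyyyyyWyy
195 251 yyyyyyyyWyyyyyyyyyyyyyWyyyyyyyyyyyyyyyyyyWWWWW.yyyyyyyyyyyyyWyyyyyyyyy
196 251 yyyyyyyyyyyyyyyyyyyyyyWyyyyyyyyyyyyyyyyyWWWWWW.yyyyyyyyyyyyWWyyyyyWyyW
197 251 yyyyyyyWyyyyyyyyyyyyyyyyyyyyyyyyyyyyyyyyWWWWW..yyyyyyyyyyyyWWWyyyyyyyW
198 251 yyyyyyyWyyyyyyyyyyyy.yyyyyyyyyyyyyyyyyyyWWWWW.yyyyyyyyyyyyyWyyyyyyWyyW
199 251 yyyyyyyyyyyyyyyyyyyyyyyyyyyyyyyyyyyyyyyyWWWW..yyyyyyyyyyyyWWWyyyyyyyyW
200 251 yyyyyyyW
[... 4023 characters left out ...]
yyYYYyYYYYYyBB.WWBB.....BBBBBBBBBBBBBBooooooooBBBBByyyyyyyyWWyWWWWWW
252 251 yyyYYYYYYyYYYyBB.W.BB.....BBBBBBBBBBBBBBooooooooBBBB.yyyyyyyyWWyyyWWWW
253 251 yyyYYYYYYYYYy.B.WWBBB.....BBBBBBBBBBBBB.ooooooooBBBB.yyyyyyyWWWyyyWWWW
254 251 yyyYYYyyYYYYy.B.WWBB.....BBBBBBBBBBBBBB.ooooooo.BBBB.yyyyyyyWWWyyyWWWW
255 251 yyYYYyYYYYYYyBB.W.BB.....BBBBBBBBBBBBBB.ooooooo.BBBB.yyyyyyyWWyyyWWWWW
256 251 yyYyyyYYyYYYyBB.W.BB........BBBBBBBBBBB.ooooooo.BBBByyyyYyyyWWWyyyWWWW
257 251 yyYYyYYYYYYy.B..W.B...........BBBBBBBBBooooooooBBBB.yyyyyyyyWWWyyWWWWW
258 251 yyYYyYyYYYYyBB.WW.B...........BBBBBBBBBooooooooBBBB.yyyyyyyyWWyyyWWWWW
259 251 yYYyyYYYyYYyBB.WW.B..........BBBBBBBBBBooooooooBBBB.yyyyyyyyWyyyyyWWWW
```

```bash
python3 -m handwheel '[[[1.6,7.7,0,0,0,-0.2,1],[0,0,-20,0,0,0,1],[0,0,-20,0,0,0,1],[0,0,-20,0,0,0,1],[0,0,-20,0,0,0,1],[0,0,-14,0,0,0,1],[0,0,0,0,0,0,1]]]' 115
python3 -m handwheel '[[[0,0,0,0,0,0,-1],[0,0,0,0,0,0,-1],[0,0,0,0,0,0,-1],[0,0,0,0,0,0,-1],[0,0,0,0,0,0,-1],[0,0,0,0,0,0,-1],[0,0,0,0,0,0,-1],[0,0,0,0,0,0,-1]]]' 115
```

```text
time_s: 24.18
eef_pos: [625.8, 71.4, 258.1]
ee_rot: [-0.001, 0.725, 0.689, -0.001]
force: [-0.3, -0.7, 0.2]
grip_width: 1.003
grip_force: 0.0
time_s: 25.18
eef_pos: [626.2, 70.8, 259.2]
ee_rot: [0.0, 0.725, 0.688, 0.0]
force: [1.7, -0.6, 4.0]
grip_width: 0.1
grip_force: 112.3
```

```bash
python3 -m handwheel '[[[0,0,1,0,0,0,-1],[0,0,1,0,0,0,-1],[0,0,0,0,0,0,-1]]]'; python3 -m handwheel '[[[0,0,1,0,0,0,-1],[0,0,0,0,0,0,-1]]]'
```

```text
time_s: 25.55
eef_pos: [625.6, 70.9, 259.9]
ee_rot: [-0.001, 0.725, 0.689, -0.001]
force: [2.0, 0.0, -6.1]
grip_width: 0.105
grip_force: 111.9
time_s: 25.8
eef_pos: [625.8, 70.9, 261.7]
ee_rot: [-0.0, 0.725, 0.689, -0.0]
force: [-0.0, -0.4, -5.3]
grip_width: 0.103
grip_force: 111.9
```

```bash
python3 -m handwheel '[[[0.3,5,0,0,0,0,-1],[0.5,10,0,0,0,0,-1],[0.5,10,0,0,0,0,-1],[0.5,10,0,0,0,0,-1],[0.3,5,0,0,0,0,-1],[0,0,0,0,0,0,-1]]]'
```

```text
time_s: 26.55
eef_pos: [628.1, 111.3, 261.8]
ee_rot: [-0.0, 0.725, 0.689, -0.0]
force: [-0.1, -0.8, -6.5]
grip_width: 0.103
grip_force: 111.9
```

Frictionless carry, no contact force. Continuing.

```bash
python3 -m handwheel '[[[0.3,5,0,0,0,0,-1],[0.5,10,0,0,0,0,-1],[0.6,12,0,0,0,0,-1],[0.6,12,0,0,0,0,-1],[0.6,12,0,0,0,0,-1],[0.5,10,0,0,0,0,-1],[0.3,5,0,0,0,0,-1],[0,0,0,0,0,0,-1]]]'
python3 - <<'E'
from h import *
np.set_printoptions(precision=1,suppress=True)
save('w8','wrist'); save('t8','top'); save('s9','side'); s=sense(); print(s['eef_pos'],s['force'],s['grip_width'])
for f in ('w8','t8','s9'):
    im=cv2.imread(f'pics/{f}.png'); h=cv2.cvtColor(im,cv2.COLOR_BGR2HSV)
    m=cv2.inRange(h,(0,150,30),(4,255,255))|cv2.inRange(h,(174,150,30),(180,255,255))
    for c in cv2.findContours(m,0,2)[0]:
        if cv2.contourArea(c)>12: q=cv2.minAreaRect(c); print(f,np.array(q[0]),np.array(q[1]),cv2.boundingRect(c),atz(f,q[0],182),atz(f,q[0],218))
E
```

```text
time_s: 27.55
eef_pos: [631.5, 177.1, 261.8]
ee_rot: [0.0, 0.725, 0.689, -0.0]
force: [-0.4, 0.2, -5.0]
grip_width: 0.104
grip_force: 111.9
[631.6 176.5 261.9] [-0.3  0.3 -5.5] 0.1044641756307354
w8 [321.5 195. ] [16. 19.] (312, 187, 20, 17) [632.4 188.6 182. ] [632.8 198.6 218. ]
s9 [263.2 289.6] [5.7 6.6] (260, 286, 7, 8) [639.2 180.7 182. ] [630.8 197.6 218. ]
```

```bash
python3 - <<'E'
from h import *
np.set_printoptions(precision=1,suppress=True)
def band(f,x,y,w,h):
    im=cv2.imread(f'pics/{f}.png'); H=cv2.cvtColor(im,cv2.COLOR_BGR2HSV)
    m=cv2.inRange(H,(0,140,25),(5,255,255))|cv2.inRange(H,(172,140,25),(180,255,255)); k=np.zeros_like(m);k[y:y+h,x:x+w]=m[y:y+h,x:x+w]
    for c in cv2.findContours(k,0,2)[0]:
        if cv2.contourArea(c)>8:
            M=cv2.moments(c);q=np.array([M['m10'],M['m01']])/M['m00'];print(f,q,cv2.boundingRect(c),'rail',atz(f,q,178),'keeper',atz(f,q,216))
band('side0',240,270,50,50);band('top0',195,145,35,30);band('w1',560,130,80,60);band('w7',290,0,60,60);band('w8',290,150,60,90);band('w6',290,140,60,90)
for f,v in(('w8',186.5),('w8',204)): print('edge',v,atz(f,(321.5,v),216)[1])
E
```

```text
side0 [265.1 291.9] (260, 282, 11, 21) rail [635.3 183.4 178. ] keeper [626.7 201.  216. ]
top0 [211.8 162.2] (207, 158, 11, 9) rail [635.7 198.7 178. ] keeper [628.1 190.5 216. ]
w1 [626.2 168. ] (612, 153, 28, 31) rail [666.3 188.1 178. ] keeper [629.5 193.  216. ]
w1 [584.3 159.3] (570, 147, 30, 26) rail [630.2 192.9 178. ] keeper [598.7 197.1 216. ]
w7 [323.3  23.3] (315, 8, 17, 39) rail [633.1 201.  178. ] keeper [632.4 192.8 216. ]
w8 [321.6 195.7] (312, 187, 20, 17) rail [632.4 187.  178. ] keeper [632.8 197.7 216. ]
w6 [320.6 198.9] (311, 171, 21, 47) rail [631.7 182.7 178. ] keeper [632.4 193.8 216. ]
edge 186.5 203.1522348148875
edge 204 192.6430959546398
```

```bash
python3 -m handwheel '[[[0.3,5,0,0,0,0,-1],[0.4,7,0,0,0,0,-1],[0.1,3.3,0,0,0,0,-1],[0,0,0,0,0,0,-1],[0,0,-1,0,0,0,-1],[0,0,-1,0,0,0,-1],[0,0,0,0,0,0,-1]]]'
python3 -m handwheel '[[[0,0,-0.5,0,0,0,-1],[0,0,0,0,0,0,-1],[0,0,0,0,0,0,-1]]]'
```

```text
time_s: 28.58
eef_pos: [632.3, 192.0, 259.8]
ee_rot: [-0.0, 0.725, 0.688, -0.0]
force: [0.1, 0.3, -5.4]
grip_width: 0.105
grip_force: 112.0
time_s: 28.95
eef_pos: [632.4, 192.1, 259.6]
ee_rot: [0.0, 0.725, 0.688, 0.0]
force: [0.6, -0.1, -3.5]
grip_width: 0.098
grip_force: 112.1
```

```bash
python3 -m handwheel '[[[0,0,-0.4,0,0,0,-1],[0,0,0,0,0,0,-1],[0,0,0,0,0,0,-0.7],[0,0,0,0,0,0,-0.5],[0,0,0,0,0,0,-0.3],[0,0,0,0,0,0,-0.1],[0,0,0,0,0,0,0.2],[0,0,0,0,0,0,0.4]]]' 20
python3 -m handwheel '[[[0,0,0,0,0,0,0.7],[0,0,0,0,0,0,1],[0,0,0,0,0,0,1],[0,0,10,0,0,0,1],[0,0,20,0,0,0,1],[0,0,25,0,0,0,1],[0,0,25,0,0,0,1],[0,-10,10,0,0,0,1]]]'
python3 -m handwheel '[[[0,-20,0,0,0,0,1],[0,-30,0,0,0,0,1],[0,-30,0,0,0,0,1],[0,-25,0,0,0,0,1],[0,0,0,0,0,0,1],[0,0,0,0,0,0,1],[0,0,0,0,0,0,1]]]'
python3 - <<'E'
from h import *
np.set_printoptions(precision=1,suppress=True)
save('w9','wrist'); save('t9','top'); save('s10','side'); s=sense(); print(s['eef_pos'])
def ch(b,g,r): return 'Y' if r>90 and g>.68*r and b<.45*r else 'O' if r>22 and g<.65*r and b<.55*r else 'B' if b>1.4*r and b>25 else '.'
for f,e in(('t9',(625,193,291)),('w9',(620,193,291))):
    p=proj(f,e); print(f,p,proj(f,(590,252,246)))
f='w9'; p=proj(f,(620,193,291)).astype(int); im=cv2.imread('pics/w9.png').astype(int)
for v in range(max(0,p[1]-110),p[1]+40,3): print(v,p[0]-70,''.join(ch(*c) for c in im[v,p[0]-70:p[0]+50]))
f='s10'; p=proj(f,(620,193,291)).astype(int); im=cv2.imread('pics/s10.png').astype(int); print('s pred',p,proj(f,(590,252,246)))
for v in range(p[1]-12,p[1]+22): print(v,p[0]-30,''.join(ch(*c) for c in im[v,p[0]-30:p[0]+40]))
E
```

```text
time_s: 29.95
eef_pos: [632.3, 192.2, 259.0]
ee_rot: [-0.0, 0.725, 0.688, 0.0]
force: [0.0, 0.4, 0.4]
grip_width: 0.698
grip_force: 0.0
time_s: 30.95
eef_pos: [632.4, 182.3, 351.0]
ee_rot: [0.001, 0.725, 0.689, 0.001]
force: [0.3, 0.1, -0.4]
grip_width: 1.003
grip_force: 0.0
time_s: 31.82
eef_pos: [632.2, 77.8, 348.7]
ee_rot: [-0.0, 0.725, 0.689, -0.0]
force: [-0.7, -0.0, -0.4]
grip_width: 1.0
grip_force: 0.0
[632.3  77.7 348.9]
t9 [203.7 157.1] [182.8 175.7]
w9 [287.4  19.8] [238.2 -66.2]
0 217 .........................................................OOOO..OOOO.OO..........B.YYYYYYYYYYYYYYYYYYY.B...BBBBBBBBBBBBBB
3 217 .............................................................BBBBBBBBBBBBBBBBBBBB.YYYYYYYYYYYYYYYYYYY.BB..BBBBBBBBBBBBBB
6 217 .............................................................BBBBBBBBBBBBBBBBBBBB.YYYYYYYYYYYYYYYYYY..BB..BBBBBBBBBBBBBB
9 217 .............................................................BBBBBBBBBBBBBBBBBBBB.YYYYYYYYYYYYYYYYYYY.BBBBBBBBBBBBBBBBBB
12 217 ........................................................Y....BBBBBBBBBBBBBBBBBBBBBYYYYYYYY
[... 3967 characters left out ...]
.................Y.Y..........BBBBBBBBBB............................
281 234 ....................Y.YY........BBBBBBBBBBB...........................
282 234 ....................YY.........BBBBBBBBBBBB...........................
283 234 ....................YY.........BBBBBBBBBBBBB..........................
284 234 .....................YY........BBBBBBBBBB.B.BBBBBBBB..................
285 234 .....................Y........BBBBBBBBBBBBBBBBBBBBBBBBBBBB............
286 234 .....................YYY......BBBBBBBBBBBBBBBBBBBBBBBBBBBBBBBBBBB.....
287 234 ..............................BBBBBBBBBBBBB.BBBBBBBBBBBBBBBBBBBBB.....
288 234 ......................Y......BBBBBBBBBBBBBB.BBBBBBBBBBBBBBBBBBBBB.....
```

```bash
python3 -m handwheel '[[[0,20,10,0,0,0,1],[0,30,10,0,0,0,1],[0,30,0,0,0,0,1],[0,20,0,0,0,0,1],[0,0,0,0,0,0,1],[0,0,0,0,0,0,1]]]'
python3 - <<'E'
from h import *
np.set_printoptions(precision=1,suppress=True)
save('w10','wrist'); save('s11','side'); s=sense(); print(s['eef_pos'])
print('w9 tab -y edge',atz('w9',(308.5,51.5),291),'s10',atz('s10',(256.8,269),291))
def ch(b,g,r): return 'Y' if r>90 and g>.68*r and b<.45*r else 'y' if r>30 and g>.68*r and b<.35*r else 'O' if r>100 and g<.65*r and b<.55*r else 'o' if r>22 and g<.65*r and b<.55*r else 'B' if b>1.4*r and b>25 else 'W' if min(b,g,r)>120 else '.'
im=cv2.imread('pics/w10.png').astype(int)
print(proj('w10',(632,193,291)),proj('w10',(602,252,246)))
for v in range(70,260,4): print(v,250,''.join(ch(*c) for c in im[v,250:360]))
E
```

```text
time_s: 32.72
eef_pos: [632.4, 176.4, 368.9]
ee_rot: [0.0, 0.725, 0.688, -0.0]
force: [-0.5, 0.2, 0.1]
grip_width: 1.005
grip_force: 0.0
[632.5 176.2 369. ]
w9 tab -y edge [630.3 177.  291. ] s10 [632.2 196.4 291. ]
[319.1 188.6] [275.8 100.8]
70 250 ..............................................................................................................
74 250 ........................................................................................................B.....
78 250 ..............................................................................................................
82 250 ................OOOOOOOOOOOOOOOOOOooo........W.WW.BBBBBBBBBBBBBB..............BBBBBBBBBBBBBBBBBBBBBBBBBBBBBBB.
86 250 ................oOOOOOOOOOOOOOOOOOooooooooo..W.WWW....BBBBBBBBBB..............BBBBBBBBBBBBBBBBBBBB.......BBBB.
90 250 .................OOOOOOOOOOOOOOOOOOooooooooooo..WW....BBBBBBBBBB..............BBBBBBBBBBBBBBBBBBBB.WWWWWWBBBB.
94 250 .................oOOOOOOOOOOOOOOOOOooooooooooo..WW....BBBBBBBBBB..............BBBBBBBBBBBBBBBBBBBB.WWWWWWBBBB.
98 250 ..................OOOOO
[... 4147 characters left out ...]
.........................................................................................................
242 250 ..............................................................................................................
246 250 ..............................................................................................................
250 250 ..............................................................................................................
254 250 ..............................................................................................................
258 250 ..............................................................................................................
```

```bash
python3 -m handwheel '[[[0,0,0,0,0,0,1],[0,0,0,0,0,0,1],[0,0,0,0,0,0,1],[0,0,0,0,0,0,1]]]'
python3 - <<'E'
from h import *
np.set_printoptions(precision=1,suppress=True)
print(atz('w10',(318,185.3),291),atz('w10',(277,97.5),246))
save('w11','wrist')
for f in('w10','w11'):
    h=cv2.cvtColor(cv2.imread(f'pics/{f}.png'),cv2.COLOR_BGR2HSV)[60:230,250:360]
    for lo,hi in(((22,150,110),(34,255,255)),((8,190,115),(16,255,255))):
        M=cv2.moments(cv2.inRange(h,lo,hi),True); print(f,M['m10']/M['m00'],M['m01']/M['m00'],M['m00'])
E
```

```text
time_s: 33.33
eef_pos: [632.3, 177.2, 369.0]
ee_rot: [0.0, 0.725, 0.688, 0.0]
force: [0.2, 0.7, -0.0]
grip_width: 0.999
grip_force: 0.0
[631.4 195.3 291. ] [603.1 254.3 246. ]
w10 67.22674418604652 119.88081395348837 344.0
w10 24.672364672364672 37.03703703703704 351.0
w11 67.55555555555556 122.13178294573643 387.0
w11 25.327536231884057 38.721739130434784 345.0
```

```bash
python3 -c "
from rig import *
print(finish_job())"
```

```text
the job is handed in; nothing more can be done
None
```

I handed the job in at about 33 s, with no verdict shown. By my measurements the gauge is fully home, the caddy hangs still on the rail about 2 mm from the red mark (limit 12 mm), and the arm is clear. The tab slipped out of the grip once during the slide; I re-gripped it and carried the caddy about 2 mm clear of the rail, under the keeper bar, to the mark. I kept the arm clear of the bystanders but did not re-measure them.

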